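# Shut the marked stopcock under the sliding cover

## Task

Push the blue cover of the bench valve box with your fingertips, sliding it all the way to the left end of its guides so that the two valve handles below are revealed; only slide it, never lift it off. Then push the red handle a quarter turn clockwise until it is fully shut against its stop. Leave the cover open, the grey handle as it is, and the things lying about undisturbed.

Things in the scene. Friction and masses are not known exactly. Their poses are not given: they have to be found in the camera images.
- valve_box: Low white box fixed to the bench, 160 mm (x) by 495 (y). Origin on the bench under the centre of the open bay (x -62..62, y -113..113 mm); z up, y left along the guides, x away from the robot. Bay floor 7 mm high, pipes in it up to 26. At y 113..353 closed grey casing, onto which the cover slides. Side walls carry the cover at 66 mm; guides beside it and end stops rise to 74 mm
- cover: Loose blue plate, 145 mm (x) by 235 (y) by 6, 0.25 to 0.5 kg, lying on the side walls between guides with 2 mm play each side. Origin at the centre of its underside (66 mm high), axes as the box's. In the box's frame its y is 0 to 20 mm at the start (bay covered), about 235 mm against the left stop (bay free). Slides with a few newtons
- ridge (a point): Centre of the black push ridge that stands across the cover, 90 mm (x) by 12 mm (y) by 18 mm high; this point is 9 mm above the plate's top face, 72 mm right (-y) of the cover's centre. Ridge top 90 mm, plate top 72 mm above the bench
- red_valve: Brass valve of the red (marked) handle, fixed in the bay, hidden by the cover at first. Left or right one of two, 110 mm apart; in the box's frame at x 22, y -57.5 or 52.5 mm. Origin on the handle's vertical axis, at the bay floor (7 mm above the bench); axes as the box's, pipes along x
- red_handle (a joint): Turn of the red handle, rad: 0 open (handle points along -x of the box, toward the robot), grows clockwise seen from above, 1.571 shut against its stop (points along +y, left). Starts at 0 to 0.15. Stays where it is left; turns with about 0.12 N m, so some 3 N at 40 mm from the axis
- red_tip (a point): Middle of the round end of the red handle, 48 mm from its axis. The handle is a red bar 12 mm wide (round end 16 mm), reaching 56 mm from the axis; underside 38 mm, top 58 mm above the bench, so 8 mm below the cover
- grey_valve: The other valve, the same but with a grey handle; origin and axes likewise
- grey_handle (a joint): Turn of the grey handle, rad, same meaning and start; must stay as it is
- grey_tip (a point): Middle of the round end of the grey handle, like red_tip
- blue_cap_bottle: Loose white bottle with blue cap, 53 mm diameter, 95 mm high, standing behind the box; origin at its foot's centre
- white_bottle: Loose bottle with white cap, 41 mm diameter, 75 mm high, standing to the right of the box; origin at its foot's centre
- tweezers: Loose steel tweezers, 12 x 121 x 10 mm, lying in front of the box; origin under their centre
- tape_roll: Loose roll of tan tape lying flat behind the box, 65 mm diameter, 20 mm high; origin under its centre

How it is judged:
On the way, in this order (a step that is already met when the one before it is completed fails the run):
1. the cover is slid open, to within 15 mm of its left stop (y of cover in the frame of valve_box above 0.22 m and z of cover in the frame of valve_box below 0.072 m), for 0.2 s.
2. the red handle is shut (value of joint red_handle above 1.45 rad), for 0.2 s.
At the end, for the whole second after the job is handed in: The red handle is within 7 degrees of its shut stop, the cover lies flat in its guides within 15 mm of the left stop, both at rest; the grey handle's end is within 12 mm and every loose bystander within 20 mm of where it was (all of step 1 and value of joint red_handle above 1.45 rad and z of cover in the frame of valve_box above 0.06 m and linear speed of cover below 0.01 m/s and velocity of joint red_handle between -0.05 and 0.05 rad/s and distance of grey_tip from where it was at the start of the episode below 0.012 m and distance of each of blue_cap_bottle, white_bottle, tweezers, tape_roll from where it was at the start of the episode below 0.02 m); the robot touches nothing.
It fails at once if the cover is lifted more than 12 mm or tipped out of its guides (z of cover in the frame of valve_box above 0.078 m or angle between cover's own z axis and vertical above 0.12 rad).
It fails at once if the grey handle is turned (its end moves over 12 mm) (distance of grey_tip from where it was at the start of the episode above 0.012 m).
It fails at once if a bystander is moved over 20 mm or tipped (distance of any of blue_cap_bottle, white_bottle, tweezers, tape_roll from where it was at the start of the episode above 0.02 m or angle between any of blue_cap_bottle, white_bottle, tweezers, tape_roll's own z axis and vertical above 0.4 rad).
It also fails if it takes over 45 s, if anything falls off the work surface, if the arm or the gripper's body presses on something with over 40 N, if the wrist force passes 120 N, or if a joint passes its speed limit or range.

## Robot

A 6-joint arm with a two-finger parallel gripper is mounted at the origin on a cart in front of the work surface, level with it; the furniture and walls round the work are solid. World frame = base frame: x ahead of the robot, y to its left, z up, the work surface at z = 0. Lengths are in m, angles in rad, forces in N, time in s.
With the tool pointing down it reaches from about 0.275 to 0.75 m from the base axis. Payload 10.2 kg.
Tool frame: the origin (TCP) lies midway between the tips of the shut fingers; the grasp point (between the pads) lies 19 mm behind it (env.hold_point_z is the distance from the TCP to the grasp point, in m); x points along the fingers, z is the direction in which the jaws open and shut, and the axes are right-handed (so a half turn about x gives the same grasp; the last joint's range is limited). The gripper opens to 85 mm and grips with 20 to 120 N. Pads are 22 mm wide; open, the fingers measure 114 mm over their backs; the gripper's body (76 mm by 85 mm) begins 54 mm behind the grasp point. The pads swing forward as they close: fully open they stand 13 mm farther back than shut.
Start: joints at [-1.454, 0.313, 1.498, -0, 1.331, -0.223], TCP at [0.175, -0.495, 0.231] pointing down, gripper open.
Joint ranges: [-2.94, 2.94], [-0.97, 2.17], [0.19, 2.56], [-1.23, 4.37], [0.02, 3.11], [-2.88, 2.88]. Speed limits (rad/s): [2.39, 2.39, 3.01, 3.14, 3.14, 3.14].

## Interface

Orientations are given as a unit quaternion [x, y, z, w].
In Python, from bench import env, kinematics, monitor, eyes, job gives the robot as it stands. The module is installed in compiled form; this text tells all that it offers. Calls block until the motion is done:
- env.reach(position, orientation): joint-space move of the TCP to a pose.
- env.movel(position, velocity=0.15, frame=None, guard=None): straight line of the TCP; frame=None keeps the orientation; velocity is the mean speed in m/s. With guard (N) it stops when the force on the tool has changed by that much, and returns True; else False.
- env.set_joints(angles): joint-space move.
- env.release() and env.close_gripper(effort=None): open the fingers fully, or close them until they stop; effort is the grip in N (None keeps the last).
- env.hold(seconds).
- kinematics.ik(position, orientation): joint angles nearest the present ones, or None.
- monitor.sense(): the state.
- eyes.grab_frame(name): name is "scene" or "top" or "wrist"; returns a dict with "frame" (480x640x3 uint8, red, green, blue), "mtx" (3x3 intrinsics, pixels), "k1" (the pictures are not rectified: a ray, as slopes to the right and down, at radius r is drawn at 1 + k1 r^2 times it, then the intrinsics apply), "view" (4x4, takes a point from world to camera coordinates). Camera axes: x right, y down, z forward; pixel columns grow to the right and rows downward; lengths in m; the calibration is good to about 2 mm. A picture is of the moment at which its call begins. There is no depth.
A pose or a line that the arm cannot do raises env.MotionError and nothing moves.
- job.hand_in(): hands the job in, once; it reports no verdict.
The state is a dict: "clock": time; "joints": joint angles; "qvel": joint speeds; "joint_efforts": joint torques, N m; "position": TCP position; "ee_rot": TCP orientation; "contact_force": force on the tool from outside, world axes, zero at the start; "ft_torque": the same for the moment, N m; "finger_gap": opening from 0.0 (shut) to 1.0 (fully open).
Only numpy, scipy, OpenCV 4.12 (cv2) and the standard library are available. Lean on these libraries where they do the work, as an engineer would, in place of code of your own. Each camera call takes 0.05 s, during which the arm holds its last target. There are 200 camera calls.

## Working session

There is one attempt and no reset: what is moved stays moved. The work goes in short steps, each a Python script; the robot and the scene stay as the last script left them, time stands still between calls to the robot, and variables do not carry over. Pictures are saved under pics/ and viewed, about 8 in all and at most 12, crops included, and the job is handed in when it is done.

```bash
mkdir -p pics
cat > h.py <<'E'
import numpy as np, cv2
from bench import env, kinematics, monitor, eyes, job
def grab(n,save=None):
    f=eyes.grab_frame(n)
    if save: cv2.imwrite('pics/'+save,f['frame'][:,:,::-1])
    return f
def cast(f,px,z):
    K=np.array(f['mtx'],float);V=np.array(f['view'])
    d=((np.array(px,float)-K[:2,2])/[K[0,0],K[1,1]])
    u=d.copy()
    for _ in range(20): u=d/(1+f['k1']*(u@u))
    R=V[:3,:3];c=-R.T@V[:3,3];r=R.T@np.array([u[0],u[1],1])
    return c+r*(z-c[2])/r[2]
E
python3 - <<'E'
from h import *
s=monitor.sense();print(s)
a=grab('scene','scene.png');b=grab('top','top.png')
for f,n in((a,'scene'),(b,'top')):
    V=f['view'];print(n,-V[:3,:3].T@V[:3,3],f['mtx'][0],f['k1'])
    hsv=cv2.cvtColor(f['frame'],cv2.COLOR_RGB2HSV)
    m=cv2.inRange(hsv,(95,100,50),(130,255,255))
    cs,_=cv2.findContours(m,0,2)
    for c in cs:
        if cv2.contourArea(c)>100: print(cv2.contourArea(c),cv2.minAreaRect(c),cv2.boxPoints(cv2.minAreaRect(c)).tolist(), [cast(f,p,.072).round(3).tolist() for p in cv2.boxPoints(cv2.minAreaRect(c))])
E
```

```text
{'clock': 0.0, 'joints': array([-1.45439547e+00,  3.13482740e-01,  1.49845929e+00,  2.14342516e-06,
        1.33102306e+00, -2.23403769e-01]), 'qvel': array([ 4.77369385e-05,  5.46831466e-05,  1.75898646e-04, -2.76838953e-04,
       -1.19905660e-03, -4.30961847e-05]), 'joint_efforts': array([-1.06460893e-04, -4.12262642e+01, -2.59745157e+01, -1.99631368e-04,
        4.10904860e-03,  1.06555191e-05]), 'position': array([ 0.17493903, -0.49470986,  0.23070998]), 'ee_rot': array([ 0.40861912,  0.57766716, -0.4078962 ,  0.57701972]), 'contact_force': array([-0.64306554,  0.75715732, -0.16318238]), 'ft_torque': array([-0.03462753,  0.00222655,  0.00203861]), 'finger_gap': 0.9977878936124418}
scene [ 0.23026524 -0.50614974  0.73936405] [465.12794189   0.         320.52942024] -0.12266867943272286
7628.0 ((289.5164794921875, 237.98095703125), (124.89021301269531, 74.15829467773438), 40.91437911987305) [[218.04312133789062, 225.1040802001953], [266.6116638183594, 169.06344604492188], [360.9898376464844, 250.8578338623047], [312.4212951660156, 306.8984680175781]] [[0.427, 0.056, 0.072], [0.585, 0.127, 0.072], [0.6, -0.155, 0.072], [0.461, -0.194, 0.072]]
top [ 0.42379061 -0.09027097  1.07534137] [569.6909487    0.         312.68000284] -0.016580923063322345
10275.0 ((275.1402587890625, 263.26220703125), (81.82977294921875, 133.180419921875), 83.6598129272461) [[204.4390411376953, 229.95123291015625], [336.8049011230469, 215.24391174316406], [345.84149169921875, 296.57318115234375], [213.47561645507812, 311.280517578125]] [[0.57, 0.08, 0.072], [0.601, -0.155, 0.072], [0.456, -0.172, 0.072], [0.427, 0.058, 0.072]]
152.5 ((294.0, 165.0), (14.0, 14.0), 90.0) [[287.0, 158.0], [301.0, 158.0], [301.0, 172.0], [287.0, 172.0]] [[0.704, -0.064, 0.072], [0.705, -0.089, 0.072], [0.679, -0.089, 0.072], [0.678, -0.064, 0.072]]
```

View pics/top.png

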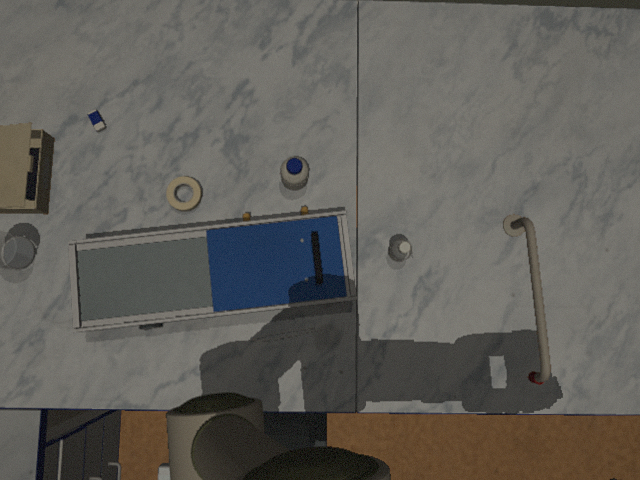

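View pics/scene.png

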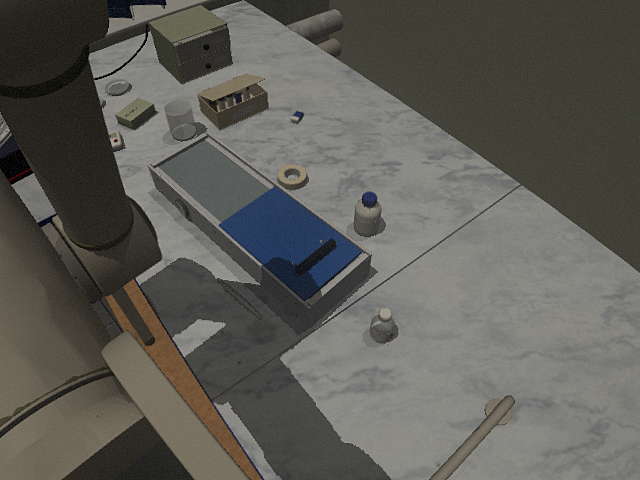

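Top view: the blue cover spans about (207..350, 213..312), with the black ridge at about (317,257). The blue-cap bottle is at (294,170), the tape at (183,193) and the white bottle at (400,247). The grey casing is on the left. Next I fix the box axes and the ridge position.

```bash
cat >> h.py <<'E'
from scipy.spatial.transform import Rotation as Rn
def quat(bx,s=1):
    z=s*np.array([bx[0],bx[1],0.]);x=np.array([0,0,-1.]);y=np.cross(z,x)
    return Rn.from_matrix(np.c_[x,y,z]).as_quat()
E
python3 - <<'E'
from h import *
b=cv2.imread('pics/top.png')[:,:,::-1].copy();f=grab('top')
hsv=cv2.cvtColor(b,cv2.COLOR_RGB2HSV)
m=cv2.inRange(hsv,(95,100,50),(130,255,255));m[:200]=0
c=max(cv2.findContours(m,0,2)[0],key=cv2.contourArea)
hull=cv2.convexHull(c)
fill=cv2.fillConvexPoly(np.zeros_like(m),hull,255);fill=cv2.erode(fill,np.ones((7,7)))
d=((hsv[:,:,2]<45)&(fill>0)&(b[:,:,2]<40)).astype(np.uint8)
rc=max(cv2.findContours(d,0,2)[0],key=cv2.contourArea)
r=cv2.minAreaRect(rc);print(r)
rp=cast(f,r[0],.09);print('ridge',rp)
print('ends',[cast(f,p,.09).round(3).tolist() for p in cv2.boxPoints(r)])
# quad of cover in plane z=.072
P=np.array([cast(f,p[0],.072)[:2] for p in c],np.float32)
R=cv2.minAreaRect(P*1000);print(R,cv2.boxPoints(R).round(0).tolist())
# box outline corners read by eye at rim z=.074
for p in((73,243),(79,327),(345,209),(354,297)):print(p,cast(f,p,.074).round(3))
for nm,p,z in(('white',(400,247),.075),('cap',(294,165),.095),('tape',(183,193),.02)):print(nm,cast(f,p,z).round(3))
for yaw in(.12,):
  for s in(1,-1):
    for dy in(0,-np.pi/2):
      q=quat((np.cos(yaw+dy),np.sin(yaw+dy)),s);print(s,dy,kinematics.ik([.52,-.15,.08],q))
E
```

```text
((316.0077209472656, 259.0615539550781), (54.69931411743164, 8.434361457824707), 82.87498474121094)
ridge [ 0.51956013 -0.11834032  0.09      ]
ends [[0.566, -0.104, 0.09], [0.568, -0.119, 0.09], [0.474, -0.132, 0.09], [0.472, -0.118, 0.09]]
((513.4569702148438, -47.45093536376953), (144.5110321044922, 233.60923767089844), 7.486662864685059) [[427.0, 59.0], [457.0, -173.0], [600.0, -154.0], [570.0, 78.0]]
(73, 243) [0.542 0.309 0.074]
(79, 327) [0.396 0.288 0.074]
(345, 209) [ 0.612 -0.169  0.074]
(354, 297) [ 0.456 -0.186  0.074]
white [ 0.545 -0.268  0.075]
cap [ 0.685 -0.077  0.095]
tape [0.647 0.132 0.02 ]
1 0 [-4.97418859e-01  5.13691290e-01  1.63002981e+00 -4.44089210e-16
  9.97871551e-01 -6.17418859e-01]
1 -1.5707963267948966 [-4.97418859e-01  5.13691290e-01  1.63002981e+00 -4.44089210e-16
  9.97871551e-01  9.53377468e-01]
-1 0 [-4.97418859e-01  5.13691290e-01  1.63002981e+00 -4.44089210e-16
  9.97871551e-01  2.52417379e+00]
-1 -1.5707963267948966 [-4.97418859e-01  5.13691290e-01  1.63002981e+00 -4.44089210e-16
  9.97871551e-01 -2.18821519e+00]
```

Cover size measures 144.5 × 233.6 mm, against 145 × 235 given, with yaw 7.49°. The ridge measured 3 mm from where the cover pose predicts it. Moving now.

```bash
cat >> h.py <<'E'
yaw=np.deg2rad(7.487);bx=np.array([np.cos(yaw),np.sin(yaw)]);by=np.array([-bx[1],bx[0]])
C0=np.array([.5135,-.0475])
def P(x,y,z): # relative to start cover centre, box axes
    return np.r_[C0+x*bx+y*by,z]
q0=quat(bx)
E
python3 - <<'E'
from h import *
env.close_gripper()
env.reach(P(0,-.072-.031,.15),q0)
print(env.movel(P(0,-.072-.031,.079),.1,guard=8))
s=monitor.sense();print(s['clock'],s['position'],s['contact_force'])
if 1:
    hit=env.movel(P(0,-.072+.24,.079),.08,guard=14)
    s=monitor.sense();print(hit,s['clock'],s['position'],s['contact_force'],(s['position'][:2]-C0)@np.c_[bx,by])
grab('top','t2.png')
E
```

```text
False
3.5917 [ 0.52726817 -0.1498457   0.07958974] [ 1.05994298 -1.0289653   0.07131536]
True 6.2583 [0.49471529 0.09302685 0.07893801] [-1.27055635 -6.80533518  3.3266195 ] [-0.00031373  0.14177646]
```

View pics/t2.png

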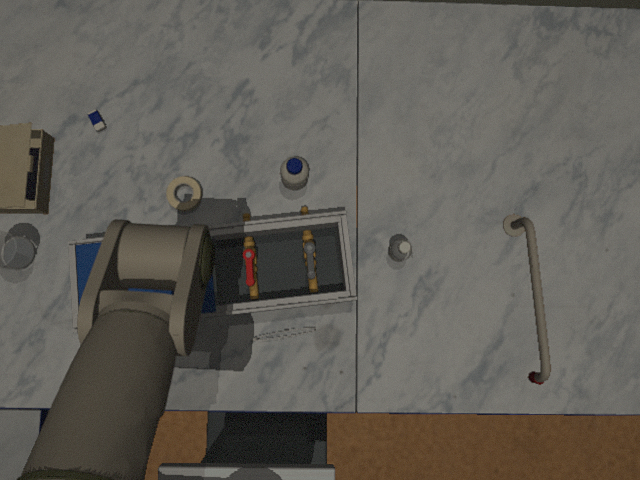

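The cover is at its left stop: travel was 231 mm and contact force rose at the end. The red handle is the left one, its bar about (248,245)–(251,285), with the grey one at (310,260). I'll back off, then measure red and the cover.

Run:
```python
from h import *
env.movel(P(0,.118,.079),.08)
env.movel(P(0,.118,.16),.15)
f=grab('top','t3.png');g=f['frame']
hsv=cv2.cvtColor(g,cv2.COLOR_RGB2HSV)
m=cv2.inRange(hsv,(0,120,80),(8,255,255))|cv2.inRange(hsv,(172,120,80),(180,255,255))
m[:, :200]=0;m[:, 350:]=0
c=max(cv2.findContours(m,0,2)[0],key=cv2.contourArea)
print(cv2.contourArea(c),cv2.boundingRect(c))
W=np.array([cast(f,p[0],.058)[:2] for p in c],np.float32)
R=cv2.minAreaRect(W*1000);B=(cv2.boxPoints(R)/1000-C0)@np.c_[bx,by];print(R,(B*1000).round(1).tolist())
print('expected axis [22,48.5]')
w=grab('wrist','w1.png')
cv2.imwrite('pics/crop.png',cv2.resize(g[190:340,60:380,::-1],None,fx=2.5,fy=2.5,interpolation=cv2.INTER_CUBIC))
```

```text
109.0 (246, 250, 9, 36)
((505.55450439453125, -1.6267280578613281), (12.68339729309082, 62.70089340209961), 89.68794250488281) [[-33.8, 44.5], [28.3, 36.0], [30.0, 48.5], [-32.1, 57.1]]
expected axis [22,48.5]
```

View pics/crop.png

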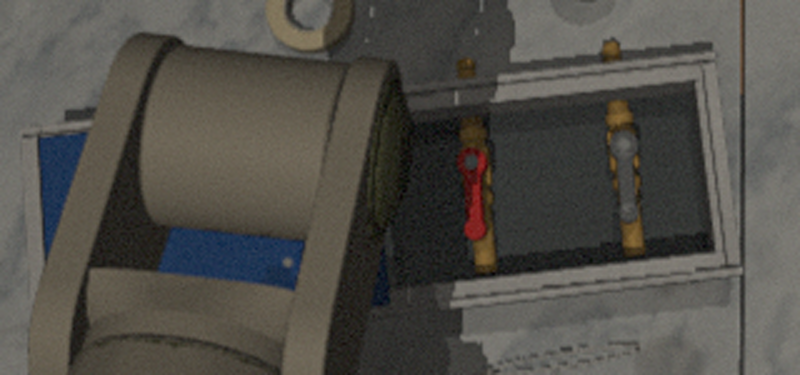

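The red handle measures 62.7 mm long and 12.7 mm wide, at about 0.13 rad, with its axis near (22, 43..48) mm; the grey handle is at crop (625,175). I'll enter the bay to the right of the red bar and push along an arc, turning the tool with the handle.

Run:
```python
from h import *
A=np.array([.022,.046]);r=.034
def pose(th,d,z):
    h=np.array([-np.cos(th),np.sin(th)]);m=np.array([np.sin(th),np.cos(th)])
    p=A+r*h-d*m
    return P(p[0],p[1],z),quat((np.cos(yaw-th),np.sin(yaw-th)))
p,q=pose(.1,.030,.12);env.movel(P(p[0]*0+0,.06,.16),.2)
env.reach(p,q)
print(env.movel(pose(.1,.030,.045)[0],.1,guard=8), monitor.sense()['clock'])
for th in list(np.arange(.1,1.6,.15))+[1.62,1.68,1.74]:
    p,q=pose(th,.017,.045)
    hit=env.movel(p,.06,frame=q,guard=12)
    s=monitor.sense();print(round(th,2),hit,round(s['clock'],2),s['contact_force'].round(1),((s['position'][:2]-p[:2])@np.c_[bx,by]).round(4))
    if hit:break
w=grab('wrist','w2.png');grab('top','t4.png')
```

```text
False 9.2417
0.1 False 9.61 [-0.5 -0.2 -0.4] [0.0001 0.0004]
0.25 False 9.91 [-0.2 -0.2 -0.7] [ 0.0001 -0.    ]
0.4 False 10.21 [-0.8  1.1  0.1] [ 0.0001 -0.    ]
0.55 False 10.51 [-0.6 -0.3  0. ] [ 0.0001 -0.0001]
0.7 False 10.81 [-1.2 -0.8  0.1] [ 0.0001 -0.0001]
0.85 False 11.11 [-1.   0.1 -0. ] [ 0.0001 -0.0001]
1.0 False 11.41 [-0.7  0.1 -0.2] [ 0.0001 -0.0001]
1.15 False 11.71 [-0.9  1.  -0. ] [ 0.0001 -0.0001]
1.3 False 12.01 [-1.9  0.1  0.4] [ 0.0001 -0.0001]
1.45 False 12.31 [-0.9 -0.1  0.1] [ 0.     -0.0001]
1.62 True 12.55 [-2.8 -1.3  2.1] [-0.002   0.0002]
```

The guard tripped against the stop at about 1.56 rad. Now I back off, lift and check.

Run:
```python
from h import *
s=monitor.sense();p=s['position'].copy()
b=np.r_[bx,0];y3=np.r_[by,0]
env.movel(p-.015*b,.06)
env.movel(p-.015*b-.0*y3+[0,0,.12],.15)
env.reach([.35,-.32,.30],q0)
f=grab('top');g=f['frame'];print(monitor.sense()['clock'],monitor.sense()['contact_force'])
hsv=cv2.cvtColor(g,cv2.COLOR_RGB2HSV)
m=cv2.inRange(hsv,(0,120,60),(8,255,255))|cv2.inRange(hsv,(172,120,60),(180,255,255));m[:, :180]=0;m[:,350:]=0
mb=cv2.inRange(hsv,(95,100,40),(130,255,255));mb[:200]=0
for mm,z in((m,.058),(mb,.072)):
    c=max(cv2.findContours(mm,0,2)[0],key=cv2.contourArea)
    R=cv2.minAreaRect(np.array([cast(f,p[0],z)[:2] for p in c],np.float32)*1000)
    print(R[1],((np.array(R[0])/1000-C0)@np.c_[bx,by]*1000).round(1),((cv2.boxPoints(R)/1000-C0)@np.c_[bx,by]*1000).round(1).tolist())
cv2.imwrite('pics/c5.png',cv2.resize(g[130:350,60:430,::-1],None,fx=2,fy=2,interpolation=cv2.INTER_CUBIC))
```

```text
16.1417 [ 0.31028459 -0.11475055  0.13635571]
(20.39541244506836, 66.47552490234375) [22.4 70. ] [[13.6, 103.6], [10.9, 37.2], [31.3, 36.4], [34.0, 102.8]]
(144.429443359375, 234.50440979003906) [ -0.6 229.9] [[-72.9, 347.1], [-72.7, 112.6], [71.8, 112.8], [71.5, 347.3]]
```

View pics/c5.png

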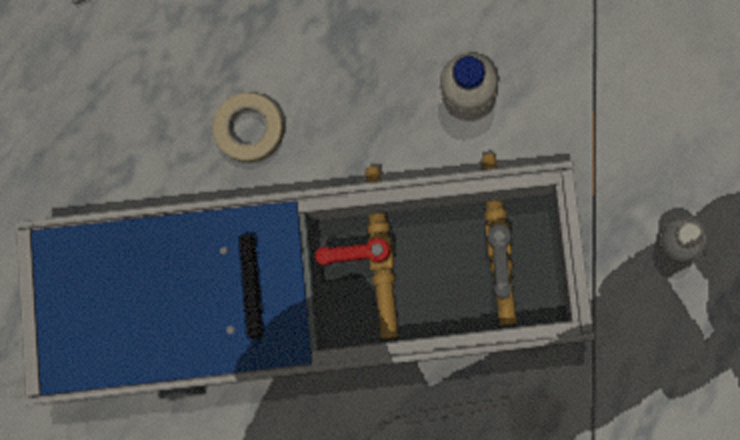

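The cover is against the left stop. The red handle lies along +y to within about 1°, the grey handle hasn't turned, and the bystanders are where they were. Handing in.

```bash
python3 -c "
from h import *
job.hand_in();print(monitor.sense()['clock'])"
```

```text
the job is handed in; nothing more can be done
the job is handed in; nothing more can be done
```

I slid the cover to its left stop by pushing the ridge with closed fingertips, then turned the red handle (the left one) shut by pushing it along an arc. I backed the arm clear and handed in after about 16 s of robot time; no verdict is reported.

**Last checks in the top camera picture:**
- **Cover:** it moved about 230 mm and lies square and flush with the left end. The arm's own travel when it met the stop gave 231 mm.
- **Red handle:** it points along +y to within about 1°. The push ended when the 12 N force guard tripped, at about 1.56 rad.
- **Grey handle, bottles and tape:** they look where they were; I checked these by eye only. The tweezers lay in the arm's shadow and were hardly visible, but the arm never came near them.

**Disagreement:** the first image measurement put the red handle's axis 5 mm to the right of where the cover's travel predicted. I used a value in between, and the push worked.

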